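Put the specimen on the light box and hold its lamp on with the refitted knob

TASK

Slide the black specimen carrier flat across the deck of the light box, without lifting it off, until it lies wholly within the white window and square with it. Then take the loose pointer knob, turn it so that the flat in its bore matches the flat of the D-shaped shaft on the box, push it fully home and press it right down against its spring; the lamp burns only while the knob is kept down, so do not let go: finish while still holding the knob pressed. Leave the other things on the table and on the box where they are.

Things in the scene. Friction and masses are not known exactly. Their poses are not given: they have to be found in the camera images.
- lightbox: Grey viewing box with an aluminium deck, fixed on the table: 260 mm (its x) by 340 mm (its y), 60 mm high. Origin: middle of its underside; the flat, smooth deck is 60 mm above it. At yaw 0 its x axis points away from the robot, y to the left, z up.
- window (a point): Centre of the white diffuser window, flush in the deck: 120 mm along x by 80 mm along y, parallel to the box's edges. Axes are the light box's.
- carrier: Specimen carrier lying on the deck left of the window: flat black frame round a pane with a dark fingerprint, 100 mm (its x) by 60 mm (its y), 10 mm thick, about 0.1 kg, straight upright edges. Origin: middle of its underside; x is the long way, z up. To slide it, grip it across its 60 mm width with the fingertips just clear of the deck, or press on it lightly and draw it along.
- knob: Loose black pointer knob standing on its skirt on the table, about 50 g: skirt 44 mm across, 10 mm high; on it a bar grip 20 mm wide (y), 46 mm long (x), with flat parallel sides from 10 to 34 mm height. The bar ends in a pointed nose 31 mm from the axis on the +x side; a white line on top runs to the nose. Origin: on the axis at the underside; z up. Grasp from above across the bar.
- knob_bore (a point): Ceiling of the knob's blind D-shaped bore, on its axis 18 mm above the underside; the bore opens downwards, is 13.8 mm across the round and has its flat on the nose (+x) side, 4.1 mm from the axis. Axes are the knob's. When the knob is fully home this point touches the shaft's end.
- shaft_top (a point): Centre of the upper end of the D-shaped steel shaft near the box's front right corner, 75 mm before and 120 mm right of the box's middle; 27 mm above the deck at rest. 12 mm across the round, flat 3 mm from the axis, end chamfered. x points the way the flat faces, z up; it moves with the shaft. The knob enters only with its x along this x (play about 12 degrees each way).
- lamp_push (a joint): How far the shaft is pressed into the box, m: 0 at rest, 0.005 at its stop. Sprung: it starts to move at about 5 N and reaches the stop at about 10 N, and springs back when let go. The lamp burns beyond 0.004. At the stop the underside of the seated knob is 4 mm above the deck.
- dimmer (a joint): Angle of the shaft about its upright axis, rad, counter-clockwise from above; at 0 its flat faces along the box's x axis. It turns against a friction of 0.05 N m, stops at 1.3 either way, and stays where it is left; its angle does not matter for the job. A thin steel dial disc (48 mm across, 2 mm) round the shaft's foot turns with it; the black line on the disc lies on the side that the flat faces.
- round_knob: A round black knob, 42 mm across and 20 mm high, without pointer or nose: a spare from another instrument. Leave it alone.
- tape_roll: A roll of paper-coloured lifting tape lying flat, 64 mm across, 24 mm high. Leave it alone.
- loupe: A dark steel magnifier standing on the light box near its far right corner, 34 mm across, 30 mm high. Leave it alone.
- powder_jar: A jar with a black cap, 54 mm across, 55 mm high. Leave it alone.
- dropper_bottle: An amber bottle, 40 mm across, 95 mm high. Leave it alone.
- brush: A brush with a wooden handle, lying on the table to the left, 180 mm long, head 18 mm thick. Leave it alone.
- tweezers: Steel tweezers lying on the table front left, 130 mm long, 8 mm high. Leave it alone.
Mind the look-alikes: they are no part of the job. There is more than one size of the carrier; the job needs the smallest. What is shaped like the knob but purple is not meant.

How it is judged (in metres and radians):
On the way, in this order (a step that is already met when the one before it is completed fails the run):
1. the carrier has been slid into the window and lies still (x of carrier in the frame of window between -0.01 and 0.01 m and y of carrier in the frame of window between -0.01 and 0.01 m and z of carrier in the frame of window between -0.003 and 0.003 m and angle between the x axis of carrier and the x axis of window, either way round below 0.12 rad and linear speed of carrier below 0.02 m/s), for 0.2 s.
2. the knob is home on the D-shaft and the shaft is pressed (horizontal distance between knob and shaft_top below 0.003 m and z of knob in the frame of shaft_top below -0.0155 m and angle between knob's own z axis and vertical below 0.1 rad and angle between the x axis of knob and the x axis of shaft_top, either way round below 0.3 rad and value of joint lamp_push above 0.004 m and contact force between the fingers and knob above 2 N), for 0.2 s.
At the end, for the whole second after the job is handed in: Carrier flat on the deck, centred on the window to 10 mm along each axis, square to 0.12 rad. Knob upright on the D-shaft (axis within 3 mm, underside 15.5 mm or more below the shaft end, flats matched), held by the fingers with the shaft kept pressed beyond 4 of its 5 mm through the last second (all of step 1 and all of step 2 and linear speed of knob below 0.02 m/s); the arm keeps its last pose, push and grip.
It fails at once if the carrier is lifted off the deck (more than 8 mm) or tipped (z of carrier in the frame of lightbox above 0.068 m or angle between carrier's own z axis and vertical above 0.15 rad).
It fails at once if another thing is moved by more than 20 mm (distance of any of round_knob, tape_roll, loupe, powder_jar, dropper_bottle, brush, tweezers from where it was at the start of the episode above 0.02 m).
It also fails if it takes over 51 s, if anything falls off the work surface, if the arm or the gripper's body presses on something with over 40 N, if the wrist force passes 120 N, or if a joint passes its speed limit or range.

ROBOT

A 6-joint arm with a two-finger parallel gripper is mounted at the origin on the work surface. World frame = base frame: x ahead of the robot, y to its left, z up, the work surface at z = 0. Lengths are in m, angles in degrees, forces in N, time in s.
With the tool pointing down it reaches from about 0.4 to 0.825 m from the base axis. Payload 7 kg.
Tool frame: the origin (TCP) lies at the very end of the fingers, on their centre line; the grasp point (between the pads) lies 19 mm behind it (ctrl.tcp_to_grasp is the distance from the TCP to the grasp point, in m); z points along the fingers, y is the direction in which the jaws open and shut (so a half turn about z gives the same grasp; the last joint's range is limited). The gripper opens to 88 mm and grips with 3 to 60 N. Pads are 19 mm wide; open, the fingers measure 130 mm over their backs; the gripper's body (78 mm by 193 mm) begins 47 mm behind the grasp point.
Start: joints at [81.423, 20.546, 0.682, 0, -70.136, -16.507], TCP at [0.286, 0.611, 0.227] pointing down, gripper open.
Joint ranges: [-176.03, 176.03], [-82.01, 121.73], [-58.28, 71.71], [-173.87, 95.51], [-174.79, -0.11], [-173.66, 173.66]. Speed limits (degrees/s): [136.94, 136.94, 172.46, 180, 180, 180].

INTERFACE

Orientations are given as [roll, pitch, yaw] about the fixed x, y, z axes, in that order (R = Rz(yaw) Ry(pitch) Rx(roll)).
In Python, from plant import ctrl gives the robot as it stands.
- The arm moves only by the tool jog_arm, never from a script. Its argument "commands" is a list of rows, each an object of numbers: "x", "y", "z": the shift along the tool's x, y, z in cm; "roll": the turn about the tool's z in rad. In form: [{"x": .., "y": .., "z": .., "roll": ..}, ...]. A call has 1 to 12 rows; each row shifts and turns the commanded pose from where the row before left it, along the tool's axes as they then stand; what a row does not reach is not made up. A row lasts 1/10 s, in which the tool goes at most 50 mm and 8.59 degrees, less where a joint would pass 70% of its speed; a pose out of reach is approached as far as the arm can. A call is refused whole if a number of a shift passes 5 or a number of a turn 0.15, either way. A call with a gripper value outside its range is refused whole. "gripper" is the finger opening in cm, from 0 to 8.76, set as the call begins (left out, the last holds). The fingers move at their own pace and stop on an object; the grip force is fixed at half the most. Time passes only in rows, so rows that do not move let the fingers close. It gives the time, the measured TCP pose, the force and the opening at its end, in the units of the state.
- ctrl.get_obs(): the state, without advancing time (a new reading comes with each control period).
- ctrl.snapshot(name): name is "side" or "top" or "wrist"; returns a dict with "image" (384x512x3 uint8, red, green, blue), "mtx" (3x3 intrinsics, pixels), "k1" (the pictures are not rectified: a ray, as slopes to the right and down, at radius r is drawn at 1 + k1 r^2 times it, then the intrinsics apply), "position" and "orientation" of the camera in the world; the wrist camera has in their place "hand_eye" (4x4, takes a point from camera to tool coordinates, whose origin is the TCP and whose axes are the flange's). Camera axes: x right, y up, looking along -z (the intrinsics and any distortion apply to the point x, -y, -z); pixel columns grow to the right and rows downward; lengths in m; the calibration is good to about 2 mm. A picture is of the moment at which its call begins: read the wrist's pose just before it. There is no depth.
- ctrl.close_job(): hands the job in, once; it reports no verdict.
Trained networks look in the newest picture that a camera, given by its name, has taken for a name from the list of things; names that differ only in an ending like _2 or _b are one class to them, and where a whole thing is asked for, a point or a joint stands for the part that bears it (a point fixed in the world has none). Each returns a list of dicts, best first, with "confidence" (0 to 1); they miss things now and then, are a little off and sometimes report something else, mostly with a low value. They report only what shows in the picture. A call takes as long as a camera call. They do not tell look-alikes from the thing itself.
- ctrl.search_frame(camera, query): "position" ([column, row] as shares, 0 to 1, of the picture: columns of its width, rows of its height, amid what is visible of it).
- ctrl.regions_of(camera, query): "mask" (384x512 bool, what is visible of it) and "position" ([column, row] as shares, 0 to 1, of the picture: columns of its width, rows of its height, amid what is visible of it).
The state is a dict: "clock": time; "joint_pos": joint angles; "qvel": joint speeds; "tau": joint torques, N m; "tool_pos": TCP position; "orientation": TCP orientation; "force": force on the tool from outside, world axes, zero at the start; "moment": the same for the moment, N m; "opening": finger opening in m.
Only numpy, scipy, OpenCV 4.12 (cv2) and the standard library are available. Lean on these libraries where they do the work, as an engineer would, in place of code of your own. Each camera call takes 0.05 s, during which the arm holds its last target.

## Working session

There is one attempt and no reset: what is moved stays moved. The work goes in short steps, Python scripts to look and compute and a tool call to move; the robot and the scene stay as the last step left them, time stands still between calls to the robot, and variables do not carry over. Pictures are saved under pics/ and viewed, and the job is handed in when it is done.

Besides the shell and the picture viewer there is one more tool, called after ">>>" as name(argument=value, ...) on one line, values as JSON. jog_arm: Moves the arm, as the interface text tells. Its arguments: {"type":"object","properties":{"commands":{"type":"array"},"gripper":{"type":"number"}},"required":["commands"]}

```bash
ls; mkdir -p pics
python3 - <<'E'
from plant import ctrl
import cv2,numpy as np
o=ctrl.get_obs();print(o)
for n in("top","side","wrist"):
    s=ctrl.snapshot(n);cv2.imwrite(f"pics/{n}0.png",s["image"][:,:,::-1])
    print(n,{k:np.round(v,4).tolist() for k,v in s.items() if k!="image"})
    import pickle;pickle.dump(s,open(f"pics/{n}0.pkl","wb"))
    for q in("lightbox","window","carrier","knob","shaft_top","round_knob","tape_roll"):
        try:print(q,[(np.round(np.array(r["position"])*[512,384],1).tolist(),round(r["confidence"],2)) for r in ctrl.search_frame(n,q)])
        except Exception as e:print(q,e)
E
```

```text
pics
{'clock': 0.0, 'joint_pos': array([ 8.14223683e+01,  2.05899588e+01,  6.31987614e-01, -2.18589990e-02,
       -7.01343143e+01, -1.65059229e+01]), 'qvel': array([ 0.0110237 ,  0.01135367,  0.07126327, -0.00568091, -0.05355692,
       -0.03949746]), 'tau': array([-1.51809985e-03, -5.82716274e+01,  2.93045425e+01,  6.99707955e+00,
        6.85101666e-03, -1.68971201e-04]), 'tool_pos': array([0.28597435, 0.61087299, 0.2256203 ]), 'orientation': array([ 1.79905679e+02, -6.52050301e-03, -2.50909938e+01]), 'force': array([ 0.17378205, -1.18617497,  0.50675678]), 'moment': array([-0.04213671,  0.00859067,  0.01649609]), 'opening': 0.08735041615490273}
top {'mtx': [[413.9581, 0.0, 252.6499], [0.0, 413.9581, 193.6733], [0.0, 0.0, 1.0]], 'k1': 0.0319, 'position': [0.1885, -0.0435, 1.2917], 'orientation': [11.0931, 0.5068, -90.1171]}
lightbox [([244.9, 164.4], 0.71)]
window [([242.4, 165.3], 0.61)]
carrier [([145.3, 282.9], 0.95), ([205.3, 170.0], 0.86), ([322.7, 243.9], 0.84)]
knob [([139.3, 196.3], 0.74), ([136.5, 166.0], 0.45)]
shaft_top []
round_knob [([352.2, 197.1], 0.62)]
tape_roll [
[... 155 characters left out ...]
0.9519], 'orientation': [49.8235, -0.139, -15.52]}
lightbox [([288.9, 200.4], 0.65), ([210.3, 156.8], 0.54)]
window [([288.8, 198.8], 0.85), ([392.6, 299.2], 0.35)]
carrier [([227.0, 275.9], 0.83), ([267.8, 167.1], 0.58), ([162.2, 161.6], 0.57)]
knob [([231.6, 141.9], 0.46)]
shaft_top []
round_knob [([289.2, 286.7], 0.77)]
tape_roll [([329.4, 270.8], 0.9)]
wrist {'mtx': [[342.0952, 0.0, 255.9578], [0.0, 342.0952, 190.881], [0.0, 0.0, 1.0]], 'k1': -0.0729, 'hand_eye': [[-0.0003, 0.9559, 0.2937, 0.0793], [1.0, 0.0002, 0.0005, 0.0004], [0.0004, 0.2937, -0.9559, -0.1581], [0.0, 0.0, 0.0, 1.0]]}
lightbox []
window []
carrier [([504.7, 121.4], 0.93)]
knob []
shaft_top []
round_knob []
tape_roll []
```

View pics/top0.png

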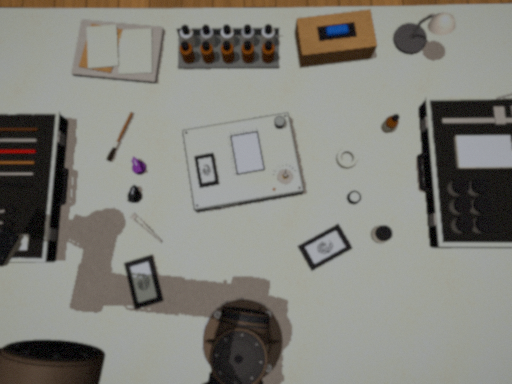

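View pics/side0.png

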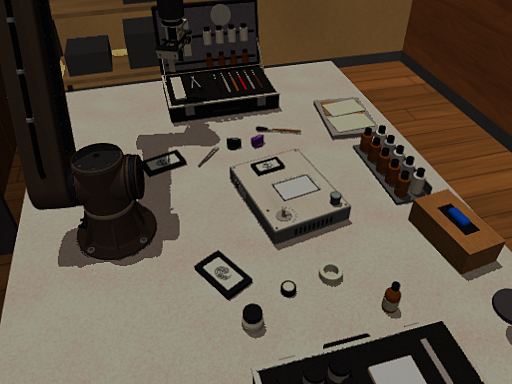

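View pics/wrist0.png

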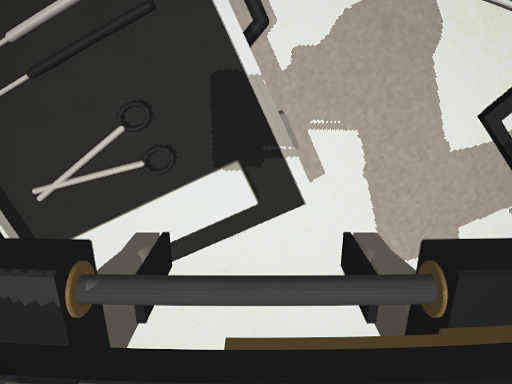

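```bash
cat > h.py <<'E'
import numpy as np,cv2,pickle
from scipy.spatial.transform import Rotation as R
def ray(s,px,obs=None):
    K=s["mtx"];p=(np.array(px,float)-[K[0,2],K[1,2]])/[K[0,0],K[1,1]]
    q=p.copy()
    for _ in range(20): q=p/(1+s["k1"]*(q@q))
    d=np.array([q[0],-q[1],-1.])
    if "hand_eye" in s:
        H=np.array(s["hand_eye"]);Rt=R.from_euler("xyz",obs["orientation"],degrees=True).as_matrix()
        return obs["tool_pos"]+Rt@H[:3,3],Rt@H[:3,:3]@d
    return np.array(s["position"]),R.from_euler("xyz",s["orientation"],degrees=True).as_matrix()@d
def at(s,px,z,obs=None):
    o,d=ray(s,px,obs);return o+d*(z-o[2])/d[2]
def proj(s,P,obs=None):
    P=np.array(P,float)
    if "hand_eye" in s:
        H=np.array(s["hand_eye"]);Rt=R.from_euler("xyz",obs["orientation"],degrees=True).as_matrix()
        o=obs["tool_pos"]+Rt@H[:3,3];M=Rt@H[:3,:3]
    else:o=np.array(s["position"]);M=R.from_euler("xyz",s["orientation"],degrees=True).as_matrix()
    c=M.T@(P-o);q=np.array([c[0],-c[1]])/-c[2];q=q*(1+s["k1"]*(q@q))
    K=s["mtx"];return q*[K[0,0],K[1,1]]+[K[0,2],K[1,2]]
def snap(n,tag):
    from plant import ctrl
    o=ctrl.get_obs();s=ctrl.snapshot(n);s["obs"]=o
    cv2.imwrite(f"pics/{tag}.png",s["image"][:,:,::-1]);pickle.dump(s,open(f"pics/{tag}.pkl","wb"));return s,o
def load(tag):return pickle.load(open(f"pics/{tag}.pkl","rb"))
E
python3 - <<'E'
from h import *
s=load("top0");im=s["image"][:,:,::-1]
cv2.imwrite("pics/c1.png",cv2.resize(im[105:215,175:310],None,fx=5,fy=5,interpolation=cv2.INTER_CUBIC))
cv2.imwrite("pics/c2.png",cv2.resize(im[150:210,110:170],None,fx=8,fy=8,interpolation=cv2.INTER_CUBIC))
E
```

```text
(no output)
```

View pics/c1.png

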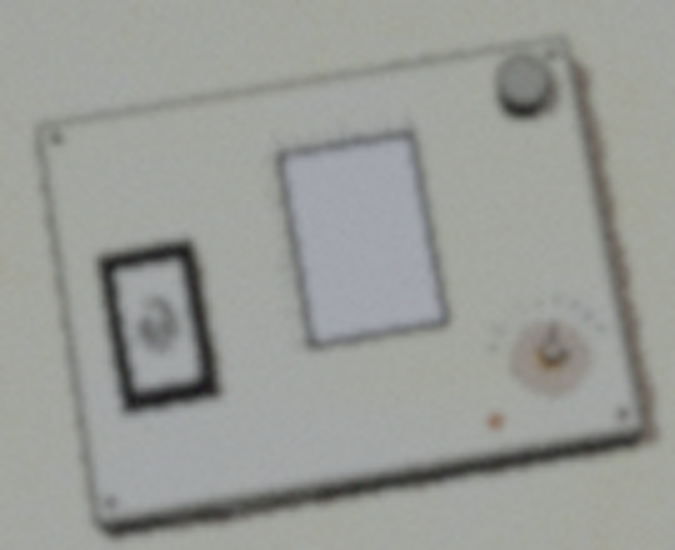

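View pics/c2.png

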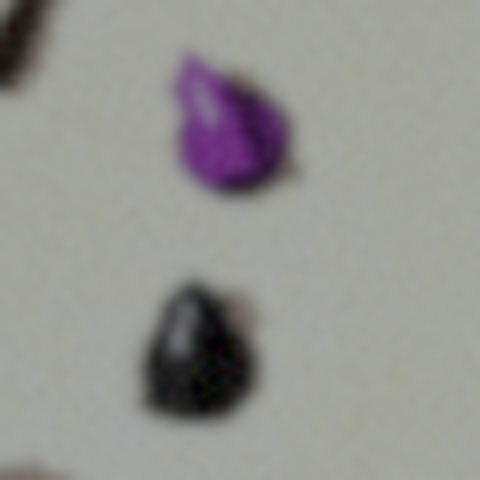

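Run:
```python
from h import *
s=load("top0")
def c1(u):return np.array([175,105])+(np.array(u)+.5)/5-.5
def c2(u):return np.array([110,150])+(np.array(u)+.5)/8-.5
for nm,z,pts in(("box",.06,[(40,127),(563,42),(643,432),(97,517)]),("win",.06,[(280,154),(410,133),(448,323),(312,345)]),("car",.07,[(100,256),(190,242),(216,390),(125,407)])):
    P=np.array([at(s,c1(p),z) for p in pts]);print(nm,P.mean(0).round(4));
    print(" yaws",[np.degrees(np.arctan2(*(a-b)[[1,0]])).round(1) for a,b in((P[0],P[3]),(P[1],P[2]))],[np.degrees(np.arctan2(-(a-b)[0],(a-b)[1])).round(1) for a,b in((P[0],P[1]),(P[3],P[2]))],"len",[np.linalg.norm(P[i]-P[(i+1)%4]).round(4) for i in range(4)])
print("disc",at(s,c1((550,357)),.062)," shafttip",at(s,c1((550,345)),.087))
print("knob base c",at(s,c2((199,362)),.005),"nose",at(s,c2((192,282)),.034))
print("purple",at(s,c2((235,140)),.005))
from plant import ctrl
```

```text
box [5.366e-01 1.000e-04 6.000e-02]
 yaws [np.float64(9.6), np.float64(10.0)] [np.float64(9.4), np.float64(8.8)] len [np.float64(0.3323), np.float64(0.2543), np.float64(0.334), np.float64(0.2505)]
win [ 0.5609 -0.0162  0.06  ]
 yaws [np.float64(9.5), np.float64(10.6)] [np.float64(9.3), np.float64(9.2)] len [np.float64(0.0822), np.float64(0.1245), np.float64(0.0845), np.float64(0.1243)]
car [0.5044 0.1082 0.07  ]
 yaws [np.float64(10.4), np.float64(10.5)] [np.float64(9.0), np.float64(10.6)] len [np.float64(0.0557), np.float64(0.0947), np.float64(0.0558), np.float64(0.0963)]
disc [ 0.48423045 -0.13071432  0.062     ]  shafttip [ 0.48559517 -0.12906494  0.087     ]
knob base c [0.43858523 0.34159497 0.005     ] nose [0.46463265 0.33729836 0.034     ]
purple [0.52921464 0.33194169 0.005     ]
```

>>> jog_arm(commands=[{"x":3.1,"y":2.3,"z":-0.3},{"x":3.1,"y":2.3,"z":-0.3},{"x":3.1,"y":2.3,"z":-0.3},{"x":3.1,"y":2.3,"z":-0.3},{"x":3.1,"y":2.3,"z":-0.3},{"x":3.1,"y":2.3,"z":-0.3},{"x":3.1,"y":2.3,"z":-0.3},{"x":3.1,"y":2.3,"z":-0.3},{"roll":-0.15},{"roll":-0.15},{"roll":-0.15},{"roll":-0.15}])

```text
validation failed for argument at $.co...
```

Run:
```python
from h import *
from plant import ctrl
s,o=snap("wrist","w1");print(o["clock"],o["tool_pos"],o["orientation"],o["joint_pos"])
for q in("knob","carrier"):
  for r in ctrl.regions_of("wrist",q):
    print(q,np.array(r["position"])*[512,384],r["confidence"],r["mask"].sum())
```

```text
1.2 [0.28616226 0.61132446 0.22656541] [-1.79998235e+02  1.33010289e-03 -2.50855784e+01] [ 8.14234375e+01  2.05456967e+01  6.81861546e-01 -8.22769055e-04
 -7.01340949e+01 -1.65087364e+01]
carrier [503.7056 118.6944] 0.63 1473
```

View pics/w1.png

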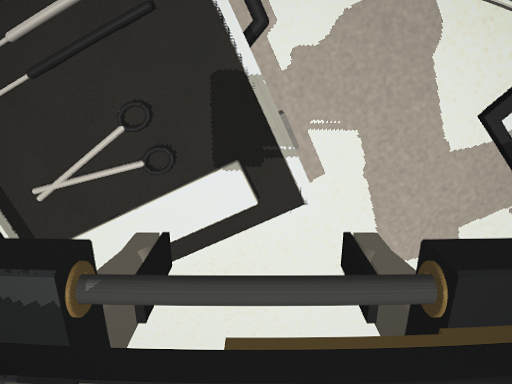

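The call was refused and the arm has not moved: the picture still shows the start pose. I'll resend it with every key in each row.

>>> jog_arm(commands=[{"x":3.1,"y":2.3,"z":-0.3,"roll":0},{"x":3.1,"y":2.3,"z":-0.3,"roll":0},{"x":3.1,"y":2.3,"z":-0.3,"roll":0},{"x":3.1,"y":2.3,"z":-0.3,"roll":0},{"x":3.1,"y":2.3,"z":-0.3,"roll":0},{"x":3.1,"y":2.3,"z":-0.3,"roll":0},{"x":3.1,"y":2.3,"z":-0.3,"roll":0},{"x":3.1,"y":2.3,"z":-0.3,"roll":0},{"x":0,"y":0,"z":0,"roll":-0.15},{"x":0,"y":0,"z":0,"roll":-0.15},{"x":0,"y":0,"z":0,"roll":-0.15},{"x":0,"y":0,"z":0,"roll":-0.15}])

```text
clock: 2.55
tool_pos: [0.4329, 0.3394, 0.2508]
orientation: [-180.0, -0.0, 9.6]
force: [-0.3, 0.4, -1.3]
opening: 0.0875
```

Run:
```python
from h import *
from plant import ctrl
s,o=snap("wrist","w2");print(o["clock"],o["tool_pos"],o["orientation"],o["joint_pos"])
for q in("knob","carrier"):
  for i,r in enumerate(ctrl.regions_of("wrist",q)):
    print(q,np.array(r["position"])*[512,384],r["confidence"],r["mask"].sum())
    np.save(f"pics/m_{q}{i}.npy",r["mask"])
```

```text
2.55 [0.43290948 0.33935058 0.25077099] [-1.79982031e+02 -1.69544523e-02  9.62658546e+00] [ 5.85000519e+01  7.87999618e+00 -1.30897155e+01  1.02040904e-03
 -6.90056019e+01  4.11261708e+01]
knob [276.6848  71.5008] 0.89 1462
knob [251.4944 152.2176] 0.81 1339
carrier [484.1984 139.8912] 0.72 5304
carrier [252.0064 320.7168] 0.6 1892
```

View pics/w2.png

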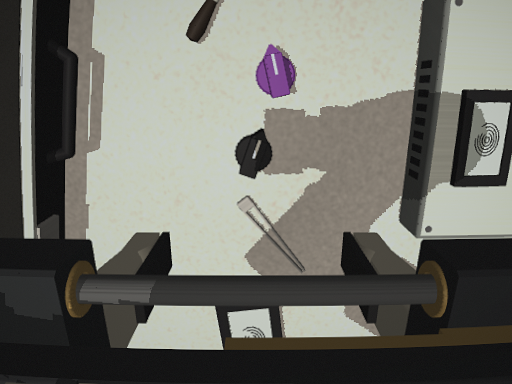

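Run:
```python
from h import *
s=load("w2");im=s["image"][:,:,::-1]
cv2.imwrite("pics/c3.png",cv2.resize(im[115:190,215:290],None,fx=8,fy=8,interpolation=cv2.INTER_CUBIC))
cv2.imwrite("pics/c4.png",cv2.resize(im[70:250,392:512],None,fx=3.3,fy=3.3,interpolation=cv2.INTER_CUBIC))
```

```text
(no output)
```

View pics/c3.png

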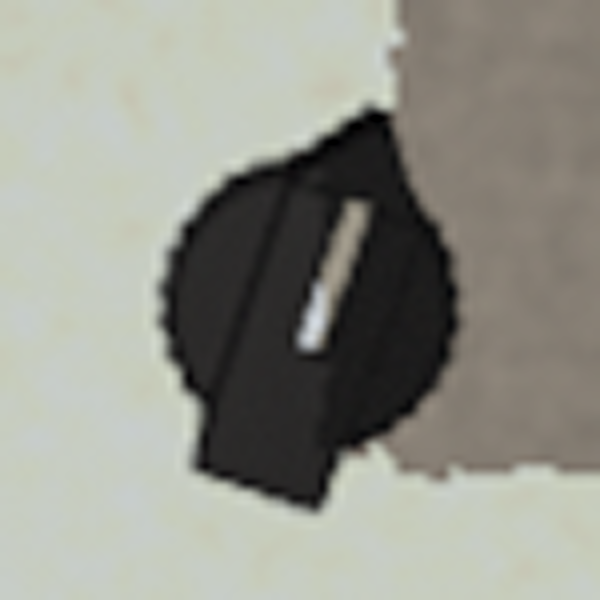

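Run:
```python
from h import *
s=load("w2");o=s["obs"]
c=lambda u:np.array([215,115])+(np.array(u)+.5)/8-.5
A=at(s,c((312,348)),.034,o);B=at(s,c((357,203)),.034,o);N=at(s,c((375,107)),.034,o)
r1=at(s,c((195,468)),.034,o);r2=at(s,c((320,512)),.034,o)
yaw=lambda v:np.degrees(np.arctan2(v[1],v[0]))
print("line",A,B,yaw(B-A),np.linalg.norm(B-A));print("rear",(r1+r2)/2,np.linalg.norm(r1-r2),yaw(r2-r1)+90);print("nose",N,yaw(N-(r1+r2)/2),np.linalg.norm(N-(r1+r2)/2))
print("skirt c",at(s,c((308,305)),.01,o), [at(s,c(p),.01,o)[:2] for p in((160,300),(460,300))])
d=(N-(r1+r2)/2);d/=np.linalg.norm(d);print("axis from nose",N-.031*d,"from rear",(r1+r2)/2+.023*d)
```

```text
line [0.43480576 0.34253653 0.034     ] [0.45581252 0.33978954 0.034     ] -7.450128707913895 0.021185606037842815
rear [0.41337633 0.34674609 0.034     ] 0.018761457163902078 -10.411963390985704
nose [0.46913342 0.33959641 0.034     ] -7.307106660178091 0.05621361910389357
skirt c [0.43619989 0.34354799 0.01      ] [array([0.43330317, 0.36519781]), array([0.44068782, 0.32157145])]
axis from nose [0.43838518 0.34353923 0.034     ] from rear [0.43618954 0.34382077 0.034     ]
```

View pics/c4.png

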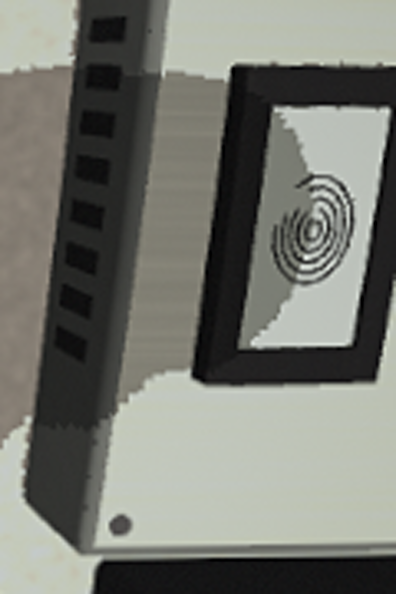

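>>> jog_arm(commands=[{"x":0.4,"y":4.3,"z":0,"roll":0},{"x":0.4,"y":4.3,"z":0,"roll":0},{"x":0.4,"y":4.3,"z":0,"roll":0},{"x":0.4,"y":4.3,"z":0,"roll":0},{"x":0.4,"y":4.3,"z":0,"roll":0},{"x":0.4,"y":4.3,"z":0,"roll":0},{"x":0,"y":0,"z":0,"roll":0},{"x":0,"y":0,"z":0,"roll":0}])

```text
clock: 3.5
tool_pos: [0.4983, 0.0878, 0.2506]
orientation: [-180.0, -0.0, 8.9]
force: [-0.3, 0.8, 0.1]
opening: 0.0877
```

Run:
```python
from h import *
from plant import ctrl
s,o=snap("wrist","w3");print(o["clock"],o["tool_pos"],o["orientation"])
```

```text
3.5 [0.49826294 0.08779632 0.25062124] [-1.79992054e+02 -6.99157855e-03  8.93740275e+00]
```

View pics/w3.png

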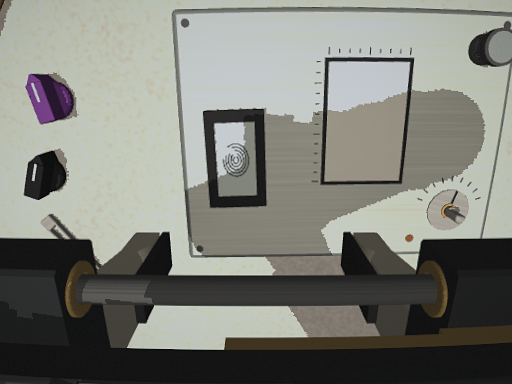

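Run:
```python
from h import *
s=load("w3");im=s["image"][:,:,::-1]
cv2.imwrite("pics/c5.png",cv2.resize(im[45:225,195:425],None,fx=3.4,fy=3.4,interpolation=cv2.INTER_CUBIC))
cv2.imwrite("pics/c6.png",cv2.resize(im[175:245,400:490],None,fx=8,fy=8,interpolation=cv2.INTER_CUBIC))
```

```text
(no output)
```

View pics/c5.png

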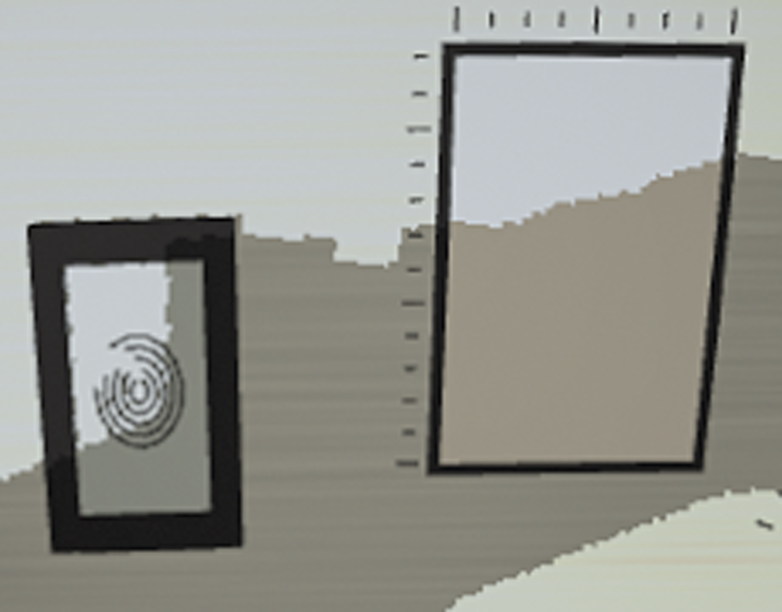

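View pics/c6.png

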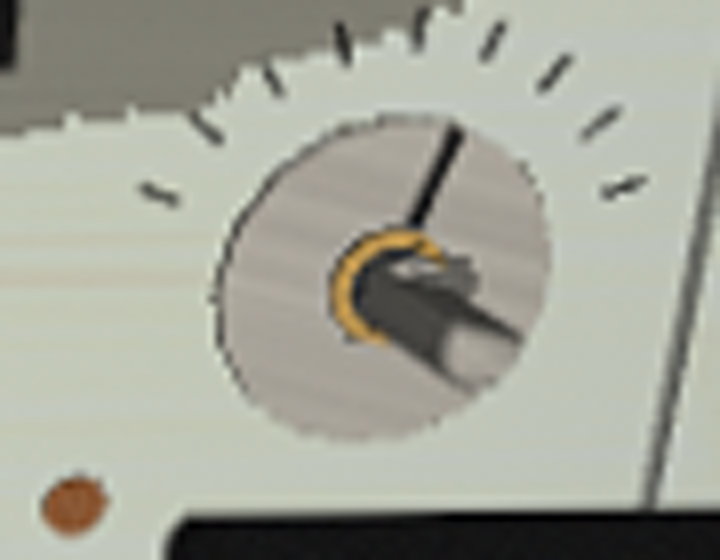

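Run:
```python
from h import *
s=load("w3");o=s["obs"]
c=lambda u:np.array([195,45])+(np.array(u)+.5)/3.4-.5
c6=lambda u:np.array([400,175])+(np.array(u)+.5)/8-.5
for nm,z,pts in(("win",.06,[(447,47),(740,47),(699,466),(432,470)]),("car",.07,[(29,226),(235,218),(243,546),(52,551)])):
    P=np.array([at(s,c(p),z,o) for p in pts]);print(nm,P.mean(0).round(4));
    print(" yaws",[np.degrees(np.arctan2(*(a-b)[[1,0]])).round(1) for a,b in((P[0],P[3]),(P[1],P[2]))],[np.degrees(np.arctan2(-(a-b)[0],(a-b)[1])).round(1) for a,b in((P[0],P[1]),(P[3],P[2]))],"len",[np.linalg.norm(P[i]-P[(i+1)%4]).round(4) for i in range(4)])
D=at(s,c6((383,277)),.062,o);L=at(s,c6((457,127)),.062,o);M=at(s,c6((415,222)),.062,o)
y=lambda v:np.degrees(np.arctan2(v[1],v[0]))
print("disc",D,y(L-D),y(L-M),np.linalg.norm(L-D))
print("tip",at(s,c6((487,355)),.087,o))
```

```text
win [ 0.5592 -0.0151  0.06  ]
 yaws [np.float64(9.9), np.float64(9.8)] [np.float64(10.0), np.float64(9.9)] len [np.float64(0.085), np.float64(0.125), np.float64(0.0848), np.float64(0.1248)]
car [0.503  0.1093 0.07  ]
 yaws [np.float64(10.6), np.float64(10.7)] [np.float64(11.0), np.float64(10.5)] len [np.float64(0.0589), np.float64(0.099), np.float64(0.0591), np.float64(0.0985)]
disc [ 0.48325702 -0.12857227  0.062     ] -8.763590780729578 -6.100837407803762 0.022733637801036037
tip [ 0.48175561 -0.12969521  0.087     ]
```

>>> jog_arm(commands=[{"x":0,"y":0,"z":0,"roll":-0.03},{"x":0.45,"y":-1.0,"z":3.0,"roll":0},{"x":0.4,"y":-1.0,"z":3.0,"roll":0},{"x":0,"y":0,"z":4.0,"roll":0},{"x":0,"y":0,"z":4.0,"roll":0},{"x":0,"y":0,"z":1.0,"roll":0},{"x":0,"y":0,"z":0,"roll":0},{"x":0,"y":0,"z":0,"roll":0}])

```text
clock: 4.35
tool_pos: [0.5037, 0.1111, 0.1021]
orientation: [-180.0, -0.1, 11.1]
force: [-0.5, -0.4, 1.0]
opening: 0.0875
```

>>> jog_arm(commands=[{"x":0,"y":0.15,"z":1.5,"roll":0.01},{"x":0,"y":0,"z":1.5,"roll":0},{"x":0,"y":0,"z":0.9,"roll":0},{"x":0,"y":0,"z":0,"roll":0},{"x":0,"y":0,"z":0,"roll":0}])

```text
clock: 4.85
tool_pos: [0.5036, 0.109, 0.0627]
orientation: [-180.0, -0.1, 10.5]
force: [1.1, 0.2, 0.2]
opening: 0.0876
```

>>> jog_arm(commands=[{"x":0,"y":0,"z":0,"roll":0},{"x":0,"y":0,"z":0,"roll":0},{"x":0,"y":0,"z":0,"roll":0},{"x":0,"y":0,"z":0,"roll":0},{"x":0,"y":0,"z":0,"roll":0},{"x":0,"y":0,"z":0,"roll":0}], gripper=5.5)

```text
clock: 5.45
tool_pos: [0.503, 0.1086, 0.0617]
orientation: [180.0, -0.0, 10.4]
force: [0.1, -0.3, 2.4]
opening: 0.0597
```

>>> jog_arm(commands=[{"x":0.2,"y":0.8,"z":0,"roll":0},{"x":0.35,"y":1.4,"z":0,"roll":0},{"x":0.4,"y":1.6,"z":0,"roll":0},{"x":0.4,"y":1.6,"z":0,"roll":0},{"x":0.4,"y":1.6,"z":0,"roll":0},{"x":0.4,"y":1.6,"z":0,"roll":0},{"x":0.4,"y":1.6,"z":0,"roll":0.01},{"x":0.35,"y":1.4,"z":0,"roll":0},{"x":0.25,"y":1.0,"z":0,"roll":0},{"x":0.13,"y":0.57,"z":0,"roll":0},{"x":0,"y":0,"z":0,"roll":0},{"x":0,"y":0,"z":0,"roll":0}])

```text
clock: 6.65
tool_pos: [0.5592, -0.0159, 0.0617]
orientation: [180.0, -0.0, 9.9]
force: [1.1, -2.4, 4.2]
opening: 0.0593
```

>>> jog_arm(commands=[{"x":0,"y":0,"z":0,"roll":0},{"x":0,"y":0,"z":0,"roll":0},{"x":0,"y":0,"z":0,"roll":0},{"x":0,"y":0,"z":0,"roll":0},{"x":0,"y":0,"z":-1,"roll":0},{"x":0,"y":0,"z":-3,"roll":0},{"x":-0.5,"y":0,"z":-4,"roll":0},{"x":-2,"y":0,"z":-4,"roll":0},{"x":-2,"y":0,"z":-4,"roll":0},{"x":-1.5,"y":0,"z":-3,"roll":0},{"x":0,"y":0,"z":0,"roll":0},{"x":0,"y":0,"z":0,"roll":0}], gripper=8.7)

```text
clock: 7.85
tool_pos: [0.4997, -0.0252, 0.2531]
orientation: [-180.0, -0.2, 9.9]
force: [0.1, 0.7, -1.5]
opening: 0.0869
```

Run:
```python
from h import *
from plant import ctrl
s,o=snap("wrist","w4");print(o["clock"],o["tool_pos"],o["orientation"])
```

```text
7.85 [ 0.49966529 -0.02523142  0.25308413] [-1.79959092e+02 -1.73745493e-01  9.87787827e+00]
```

View pics/w4.png

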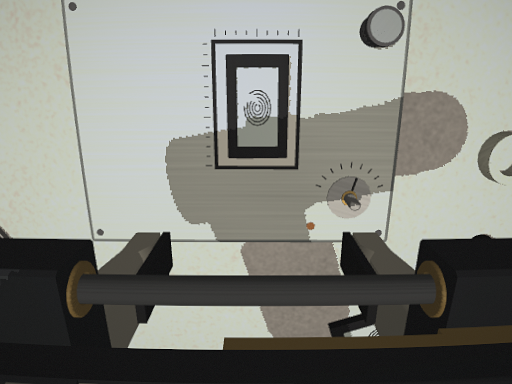

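Run:
```python
from h import *
s=load("w4");im=s["image"][:,:,::-1]
cv2.imwrite("pics/c7.png",cv2.resize(im[30:175,200:310],None,fx=4,fy=4,interpolation=cv2.INTER_CUBIC))
cv2.imwrite("pics/c8.png",cv2.resize(im[160:230,310:390],None,fx=8,fy=8,interpolation=cv2.INTER_CUBIC))
```

```text
(no output)
```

View pics/c7.png

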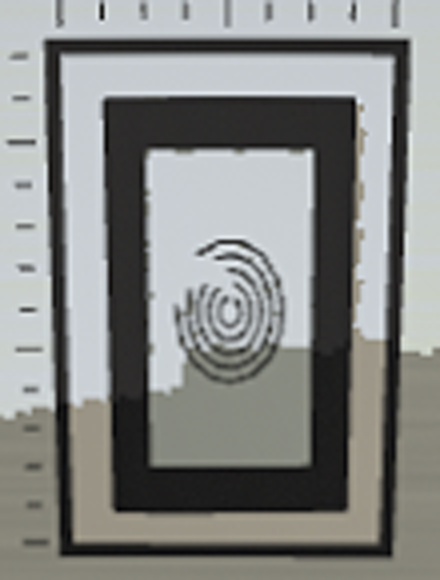

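View pics/c8.png

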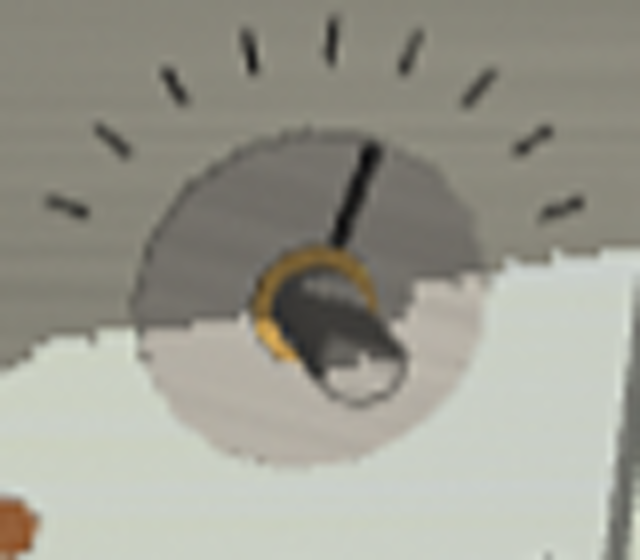

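Run:
```python
from h import *
s=load("w4");o=s["obs"]
c=lambda u:np.array([200,30])+(np.array(u)+.5)/4-.5
c8=lambda u:np.array([310,160])+(np.array(u)+.5)/8-.5
for nm,z,pts in(("win",.06,[(51,45),(404,45),(388,550),(66,550)]),("car",.07,[(104,100),(357,97),(347,510),(115,510)])):
    P=np.array([at(s,c(p),z,o) for p in pts]);print(nm,P.mean(0).round(4));
    print(" yaws",[np.degrees(np.arctan2(*(a-b)[[1,0]])).round(1) for a,b in((P[0],P[3]),(P[1],P[2]))],[np.degrees(np.arctan2(-(a-b)[0],(a-b)[1])).round(1) for a,b in((P[0],P[1]),(P[3],P[2]))],"len",[np.linalg.norm(P[i]-P[(i+1)%4]).round(4) for i in range(4)])
D=at(s,c8((311,297)),.062,o);L=at(s,c8((374,146)),.062,o);M=at(s,c8((338,245)),.062,o)
y=lambda v:np.degrees(np.arctan2(v[1],v[0]))
print("disc",D,y(L-D),y(L-M),np.linalg.norm(L-D))
print("tip",at(s,c8((361,362)),.087,o))
```

```text
win [ 0.5592 -0.0152  0.06  ]
 yaws [np.float64(9.8), np.float64(9.8)] [np.float64(9.9), np.float64(9.9)] len [np.float64(0.0848), np.float64(0.1245), np.float64(0.0847), np.float64(0.1245)]
car [ 0.559 -0.016  0.07 ]
 yaws [np.float64(10.2), np.float64(9.8)] [np.float64(10.5), np.float64(9.9)] len [np.float64(0.0595), np.float64(0.0989), np.float64(0.0588), np.float64(0.0982)]
disc [ 0.48327362 -0.12909396  0.062     ] -8.047244622313016 -5.312292687131267 0.02211780150358608
tip [ 0.48271314 -0.12915091  0.087     ]
```

>>> jog_arm(commands=[{"x":0,"y":-3.7,"z":0,"roll":0},{"x":0,"y":-3.7,"z":0,"roll":0},{"x":0,"y":-3.7,"z":0,"roll":0},{"x":0,"y":-3.7,"z":0,"roll":0},{"x":0,"y":-3.7,"z":0,"roll":0},{"x":0,"y":-3.7,"z":0,"roll":0},{"x":0,"y":-3.7,"z":0,"roll":0},{"x":0,"y":-3.7,"z":0,"roll":0},{"x":0,"y":-3.7,"z":0,"roll":0.1},{"x":0.15,"y":-4.1,"z":0,"roll":0.1},{"x":0,"y":0,"z":0,"roll":0.11},{"x":0,"y":0,"z":0,"roll":0}], gripper=5.0)

```text
clock: 9.1
tool_pos: [0.4405, 0.3444, 0.2494]
orientation: [179.8, 0.1, -7.9]
force: [-0.2, -0.5, -0.2]
opening: 0.05
```

>>> jog_arm(commands=[{"x":0,"y":0,"z":3.0,"roll":0},{"x":0,"y":0,"z":3.0,"roll":0},{"x":0,"y":0,"z":0,"roll":0},{"x":0,"y":0,"z":0,"roll":0}])

```text
clock: 9.5
tool_pos: [0.4414, 0.3429, 0.1915]
orientation: [179.9, 0.0, -7.8]
force: [0.4, -0.4, 0.8]
opening: 0.0501
```

Run:
```python
from h import *
from plant import ctrl
s,o=snap("wrist","w5");print(o["clock"],o["tool_pos"],o["orientation"])
im=s["image"][:,:,::-1].copy()
cv2.imwrite("pics/c9.png",cv2.resize(im[80:280,150:350],None,fx=3,fy=3,interpolation=cv2.INTER_CUBIC))
```

```text
9.5 [0.44141461 0.34294605 0.19154502] [ 1.79892708e+02  1.46613170e-02 -7.81351701e+00]
```

View pics/c9.png

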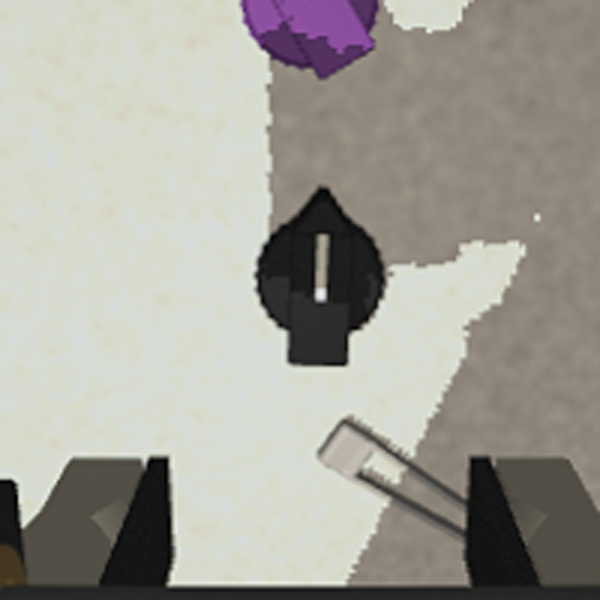

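Run:
```python
from h import *
s=load("w5");o=s["obs"]
c=lambda u:np.array([150,80])+(np.array(u)+.5)/3-.5
y=lambda v:np.degrees(np.arctan2(v[1],v[0]))
A=at(s,c((320,298)),.034,o);B=at(s,c((323,235)),.034,o);N=at(s,c((324,187)),.034,o)
r1=at(s,c((288,363)),.034,o);r2=at(s,c((348,366)),.034,o);r=(r1+r2)/2
print(y(B-A),y(N-r),y(r2-r1)+90,np.linalg.norm(N-r),np.linalg.norm(r1-r2))
d=(N-r)/np.linalg.norm(N-r);print(N-.031*d,r+.023*d,"skirt",at(s,c((321,273)),.01,o),[at(s,c(p),.01,o) for p in((257,275),(385,275))])
```

```text
-10.447680365897382 -9.675543275294341 -10.883270320453377 0.05786279451634899 0.01951358437693684
[0.43989649 0.34219833 0.034     ] [0.43608865 0.34284755 0.034     ] skirt [0.43772773 0.34232202 0.01      ] [array([0.4400161 , 0.36399447, 0.01      ]), array([0.43406379, 0.32083263, 0.01      ])]
```

>>> jog_arm(commands=[{"x":-0.4,"y":0,"z":0,"roll":0.04},{"x":0,"y":0,"z":3.5,"roll":0},{"x":0,"y":0,"z":4,"roll":0},{"x":0,"y":0,"z":3.5,"roll":0},{"x":0,"y":0,"z":2,"roll":0},{"x":0,"y":0,"z":0,"roll":0},{"x":0,"y":0,"z":0,"roll":0}])

```text
clock: 10.25
tool_pos: [0.4381, 0.3451, 0.0631]
orientation: [-179.9, -0.1, -10.1]
force: [-0.2, 0.5, 0.2]
opening: 0.05
```

>>> jog_arm(commands=[{"x":0,"y":0.2,"z":1.5,"roll":0},{"x":0,"y":0,"z":2,"roll":0},{"x":0,"y":0,"z":1.4,"roll":0},{"x":0,"y":0,"z":0,"roll":0},{"x":0,"y":0,"z":0,"roll":0}])

```text
clock: 10.75
tool_pos: [0.4377, 0.3434, 0.0144]
orientation: [-179.9, -0.1, -10.2]
force: [-0.4, 0.3, -0.4]
opening: 0.0503
```

>>> jog_arm(commands=[{"x":0,"y":0,"z":0,"roll":0},{"x":0,"y":0,"z":0,"roll":0},{"x":0,"y":0,"z":0,"roll":0},{"x":0,"y":0,"z":0,"roll":0},{"x":0,"y":0,"z":0,"roll":0},{"x":0,"y":0,"z":0,"roll":0},{"x":0,"y":0,"z":0,"roll":0}], gripper=1.0)

```text
clock: 11.45
tool_pos: [0.4369, 0.3424, 0.0128]
orientation: [-180.0, -0.0, -10.2]
force: [-1.0, -0.9, 5.6]
opening: 0.0198
```

>>> jog_arm(commands=[{"x":0,"y":0,"z":-1,"roll":0},{"x":0,"y":0,"z":-3,"roll":0},{"x":0,"y":0,"z":-4,"roll":0},{"x":0,"y":0,"z":-4,"roll":0},{"x":0,"y":0,"z":-4,"roll":0},{"x":0,"y":0,"z":-1,"roll":0},{"x":0,"y":0,"z":0,"roll":0}])

```text
clock: 12.15
tool_pos: [0.4374, 0.3431, 0.185]
orientation: [-179.8, -0.1, -10.2]
force: [-0.1, 0.5, -1.7]
opening: 0.0198
```

>>> jog_arm(commands=[{"x":1.0,"y":3.5,"z":0,"roll":0},{"x":1.1,"y":3.8,"z":0,"roll":0},{"x":1.1,"y":3.9,"z":0,"roll":0},{"x":1.1,"y":3.9,"z":0,"roll":0},{"x":1.1,"y":3.9,"z":0,"roll":0},{"x":1.1,"y":3.9,"z":0,"roll":0},{"x":1.1,"y":3.9,"z":0,"roll":0},{"x":1.1,"y":3.9,"z":0,"roll":0},{"x":1.1,"y":3.9,"z":0,"roll":0},{"x":1.1,"y":3.9,"z":0,"roll":0},{"x":1.1,"y":3.9,"z":0,"roll":0},{"x":0.9,"y":3.2,"z":0,"roll":0}])

```text
clock: 13.35
tool_pos: [0.4819, -0.1313, 0.1808]
orientation: [180.0, 0.2, -10.2]
force: [1.2, -0.2, -0.5]
opening: 0.0199
```

>>> jog_arm(commands=[{"x":0,"y":0,"z":0,"roll":-0.05},{"x":0,"y":0,"z":0,"roll":0},{"x":0,"y":0,"z":0,"roll":0}])

```text
clock: 13.65
tool_pos: [0.4824, -0.1293, 0.1814]
orientation: [180.0, 0.1, -7.4]
force: [-0.8, -0.2, -0.5]
opening: 0.0197
```

Run:
```python
from h import *
from plant import ctrl
s,o=snap("wrist","w6");print(o["clock"],o["tool_pos"],o["orientation"],o["opening"],o["joint_pos"])
s2,o=snap("top","t6")
s3,o=snap("side","s6")
im=s3["image"][:,:,::-1]
cv2.imwrite("pics/c10.png",cv2.resize(im[130:260,220:360],None,fx=5,fy=5,interpolation=cv2.INTER_CUBIC))
```

```text
13.65 [ 0.48235147 -0.12928362  0.18138169] [ 1.79987556e+02  1.26051957e-01 -7.41334351e+00] 0.019714420522436157 [ 7.56549567e+00  6.09335717e+00 -2.47249961e+01 -2.39079914e-02
 -5.93066341e+01  7.50334006e+01]
```

View pics/w6.png

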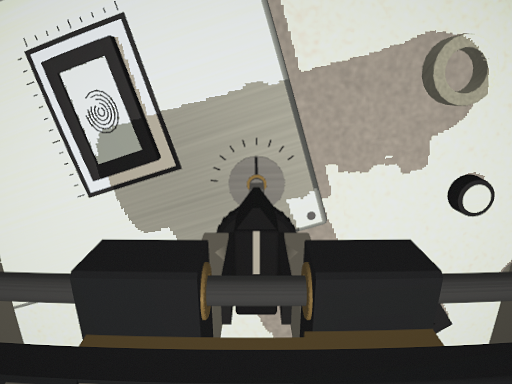

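View pics/c10.png

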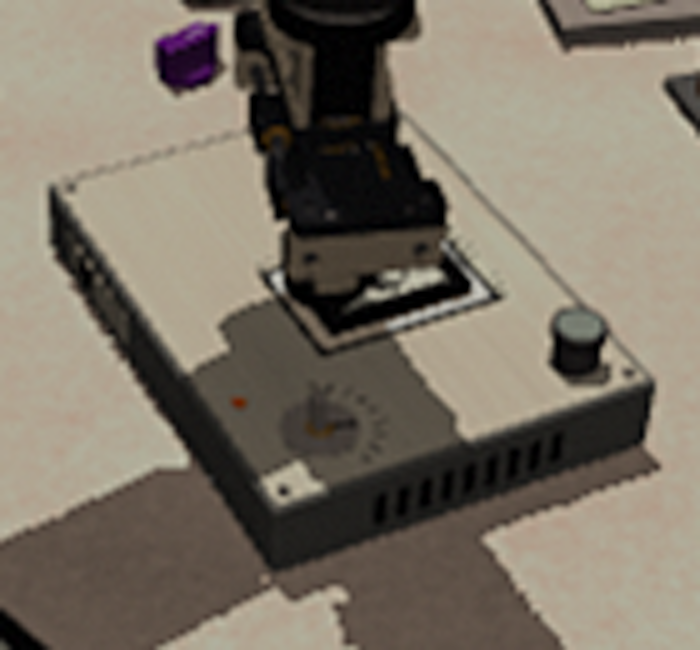

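Run:
```python
from h import *
s=load("w6");o=s["obs"];im=s["image"][:,:,::-1]
cv2.imwrite("pics/c11.png",cv2.resize(im[140:320,190:320],None,fx=4.4,fy=4.4,interpolation=cv2.INTER_CUBIC))
```

```text
(no output)
```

View pics/c11.png

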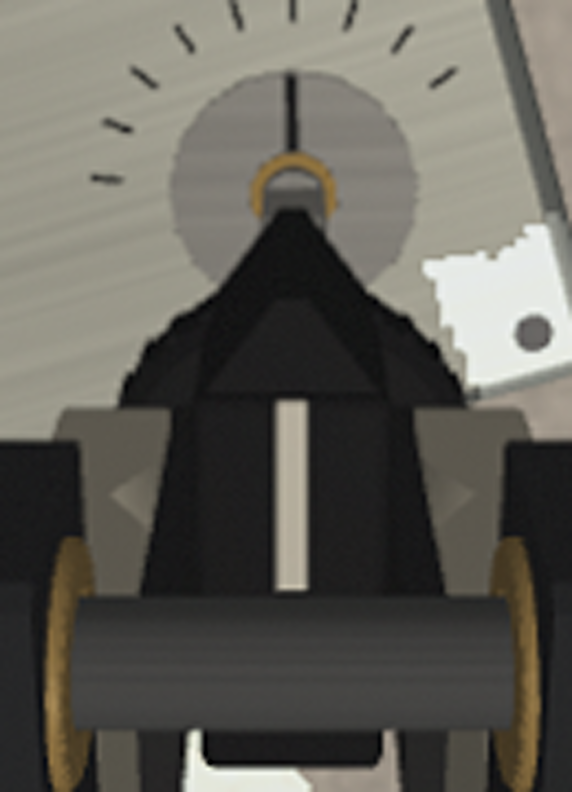

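Run:
```python
from h import *
s=load("w6");o=s["obs"]
c=lambda u:np.array([190,140])+(np.array(u)+.5)/4.4-.5
Rt=R.from_euler("xyz",o["orientation"],degrees=True).as_matrix()
y=lambda v:np.degrees(np.arctan2(v[1],v[0]))
for nm,p,h in(("lineB",(291,400),.034),("rear",(292,768),.034),("line low",(291,590),.034),("noseTop34",(291,208),.034),("nose10",(291,208),.010),("skirtL",(124,392),.01),("skirtR",(464,400),.01)):
    P=at(s,c(p),o["tool_pos"][2]-.0128+h,o);print(nm,(Rt.T@(P-o["tool_pos"])*1000).round(1))
D=at(s,c((294,188)),.062,o);L=at(s,c((292,74)),.062,o);M=at(s,c((293,150)),.062,o)
print("disc",D,y(L-D),y(L-M),np.linalg.norm(L-D))
print([at(s,c(p),.062,o).round(4) for p in((172,185),(417,185),(292,70))])
for t in("w2","w5"):
    s=load(t);o=s["obs"]
    if t=="w2":c=lambda u:np.array([215,115])+(np.array(u)+.5)/8-.5;p=[(357,203),(257,490)]
    else:c=lambda u:np.array([150,80])+(np.array(u)+.5)/3-.5;p=[(323,235),(318,364.5)]
    a,b=[at(s,c(q),.034,o) for q in p];print(np.linalg.norm(a-b))
```

```text
lineB [ 19.2   0.1 -21.2]
rear [-24.2   0.1 -21.1]
line low [ -2.2   0.  -21.2]
noseTop34 [ 38.9   0.1 -21.3]
nose10 [31.9  0.   2.7]
skirtL [  9.6 -19.3   2.8]
skirtR [ 8.6 20.1  2.8]
disc [ 0.48353258 -0.12994733  0.062     ] -6.442150162919278 -6.6895569592689865 0.02217051825364686
[array([ 0.4871, -0.1069,  0.062 ]), array([ 0.4811, -0.1534,  0.062 ]), array([ 0.5063, -0.1325,  0.062 ])]
0.04302577267349106
0.042782146478165965
```

>>> jog_arm(commands=[{"x":0.1,"y":0,"z":2.5,"roll":0},{"x":0,"y":0,"z":3,"roll":0},{"x":0,"y":0,"z":1.8,"roll":0},{"x":0,"y":0,"z":0,"roll":0},{"x":0,"y":0,"z":0,"roll":0},{"x":0,"y":0,"z":0,"roll":0}])

```text
clock: 14.4
tool_pos: [0.4851, -0.1292, 0.1108]
orientation: [-180.0, -0.1, -7.3]
force: [0.3, -0.9, 0.1]
opening: 0.0199
```

Run:
```python
from h import *
from plant import ctrl
s,o=snap("wrist","w7");print(o["clock"],o["tool_pos"],o["orientation"],o["force"])
im=s["image"][:,:,::-1]
cv2.imwrite("pics/c12.png",cv2.resize(im[140:320,190:320],None,fx=3,fy=3,interpolation=cv2.INTER_CUBIC))
s3,o=snap("side","s7")
im=s3["image"][:,:,::-1]
cv2.imwrite("pics/c13.png",cv2.resize(im[150:240,240:330],None,fx=7,fy=7,interpolation=cv2.INTER_CUBIC))
o=ctrl.get_obs();print(o["tool_pos"],o["orientation"])
```

```text
14.4 [ 0.48514754 -0.12919884  0.11083675] [-1.79987388e+02 -1.17960075e-01 -7.28196328e+00] [ 0.31163348 -0.89149868  0.11740391]
[ 0.48499818 -0.1293075   0.11078215] [-1.79976803e+02 -1.26443211e-01 -7.30147070e+00]
```

View pics/c12.png

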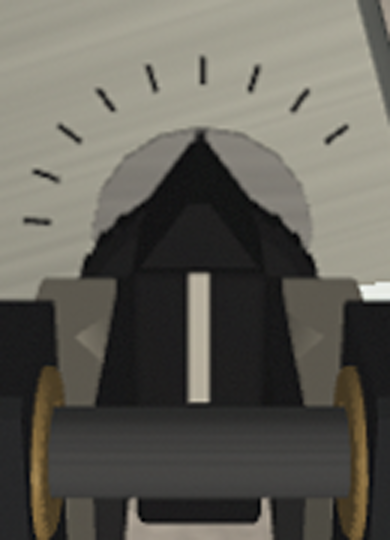

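View pics/c13.png

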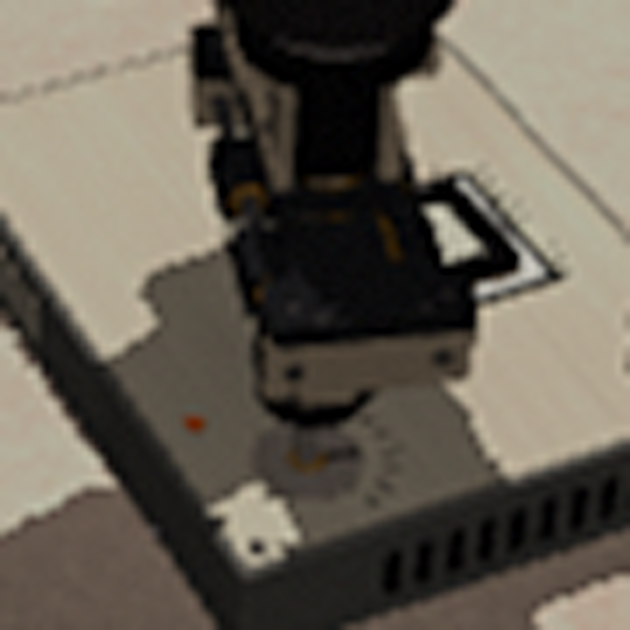

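Run:
```python
from h import *
s=load("w7");o=s["obs"]
c=lambda u:np.array([190,140])+(np.array(u)+.5)/3-.5
# disc edge points fit circle
pts=[(94,215),(100,190),(113,165),(135,144),(165,131),(200,127),(240,131),(268,145),(291,167),(305,195),(311,222)]
P=np.array([at(s,c(p),.062,o)[:2] for p in pts])
A=np.c_[2*P,np.ones(len(P))];x=np.linalg.lstsq(A,(P**2).sum(1),rcond=None)[0];print(x[:2],np.sqrt(x[2]+x[:2]@x[:2]))
from scipy.optimize import least_squares
print(least_squares(lambda q:np.hypot(*(P-q).T)-.024,[.483,-.129]).x)
```

```text
[ 0.48355451 -0.1296902 ] 0.02360460333244892
[ 0.48303809 -0.12961311]
```

>>> jog_arm(commands=[{"x":-0.12,"y":0.06,"z":0.4,"roll":0},{"x":0,"y":0,"z":0.4,"roll":0},{"x":0,"y":0,"z":0,"roll":0},{"x":0,"y":0,"z":0,"roll":0}])

```text
clock: 14.9
tool_pos: [0.4827, -0.13, 0.1014]
orientation: [180.0, 0.0, -7.3]
force: [0.4, 0.6, -1.3]
opening: 0.0196
```

>>> jog_arm(commands=[{"x":0.07,"y":0,"z":0.1,"roll":0},{"x":0,"y":0,"z":0.2,"roll":0},{"x":0,"y":0,"z":0.2,"roll":0},{"x":0,"y":0,"z":0,"roll":0}])

```text
clock: 15.3
tool_pos: [0.4833, -0.13, 0.0962]
orientation: [180.0, 0.0, -7.3]
force: [0.3, -0.5, -0.2]
opening: 0.0202
```

>>> jog_arm(commands=[{"x":0,"y":0,"z":0.2,"roll":0},{"x":0,"y":0,"z":0.2,"roll":0},{"x":0,"y":0,"z":0.2,"roll":0},{"x":0,"y":0,"z":0,"roll":0}])

```text
clock: 15.7
tool_pos: [0.4833, -0.13, 0.0902]
orientation: [180.0, 0.0, -7.3]
force: [0.1, 0.3, 0.3]
opening: 0.0199
```

>>> jog_arm(commands=[{"x":0,"y":0,"z":0.2,"roll":0},{"x":0,"y":0,"z":0.2,"roll":0},{"x":0,"y":0,"z":0.2,"roll":0},{"x":0,"y":0,"z":0,"roll":0},{"x":0,"y":0,"z":0,"roll":0}])

```text
clock: 16.2
tool_pos: [0.4835, -0.13, 0.0845]
orientation: [180.0, 0.0, -7.3]
force: [0.2, -0.1, -0.8]
opening: 0.0198
```

>>> jog_arm(commands=[{"x":0,"y":0,"z":0.2,"roll":0},{"x":0,"y":0,"z":0.2,"roll":0},{"x":0,"y":0,"z":0.1,"roll":0},{"x":0,"y":0,"z":0,"roll":0},{"x":0,"y":0,"z":0,"roll":0}])

```text
clock: 16.7
tool_pos: [0.4838, -0.1301, 0.08]
orientation: [180.0, -0.0, -7.3]
force: [-2.1, 0.9, 6.6]
opening: 0.0196
```

>>> jog_arm(commands=[{"x":0,"y":0,"z":0.2,"roll":0},{"x":0,"y":0,"z":0.15,"roll":0},{"x":0,"y":0,"z":0,"roll":0},{"x":0,"y":0,"z":0,"roll":0}])

```text
clock: 17.1
tool_pos: [0.4839, -0.1301, 0.0768]
orientation: [180.0, -0.0, -7.3]
force: [-2.3, 1.8, 9.3]
opening: 0.0199
```

>>> jog_arm(commands=[{"x":0,"y":0,"z":0.1,"roll":0},{"x":0,"y":0,"z":0.1,"roll":0},{"x":0,"y":0,"z":0,"roll":0},{"x":0,"y":0,"z":0,"roll":0}])

```text
clock: 17.5
tool_pos: [0.4842, -0.1302, 0.0763]
orientation: [180.0, -0.1, -7.3]
force: [-7.8, 3.0, 23.5]
opening: 0.0197
```

>>> jog_arm(commands=[{"x":-0.05,"y":0,"z":0,"roll":0},{"x":0,"y":0,"z":0,"roll":0},{"x":0,"y":0,"z":0,"roll":0},{"x":0,"y":0,"z":0,"roll":0}])

```text
clock: 17.9
tool_pos: [0.4841, -0.1301, 0.0763]
orientation: [180.0, -0.1, -7.3]
force: [-6.3, 2.5, 23.2]
opening: 0.0201
```

Run:
```python
from h import *
s,o=snap("wrist","w8")
s3,o=snap("side","s8")
im=s3["image"][:,:,::-1]
cv2.imwrite("pics/c14.png",cv2.resize(im[130:250,220:360],None,fx=5,fy=5,interpolation=cv2.INTER_CUBIC))
print(o["clock"],o["tool_pos"],o["force"])
```

```text
17.95 [ 0.48409427 -0.13014348  0.0762676 ] [-6.70030331  2.99601508 21.85231578]
```

View pics/w8.png

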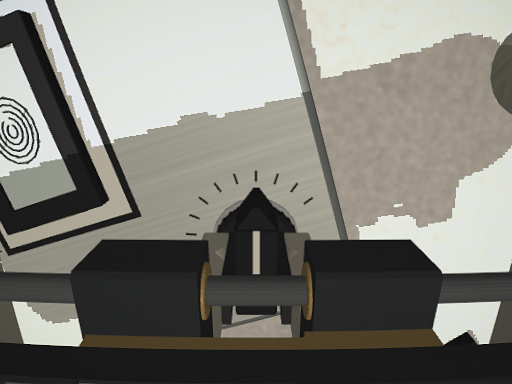

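View pics/c14.png

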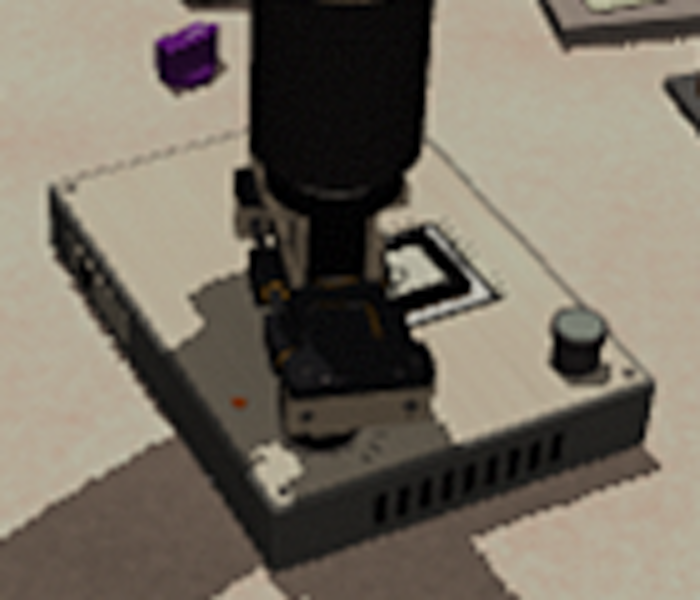

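Run:
```python
from plant import ctrl
o=ctrl.get_obs();print(o["clock"],o["tool_pos"],o["force"],o["opening"])
print(ctrl.close_job())
```

```text
18.0 [ 0.48409266 -0.13014254  0.0762662 ] [-5.36861443  3.49135656 22.54651756] 0.019843308264233958
the job is handed in; nothing more can be done
None
```

I slid the carrier flat into the window. I then took the black pointer knob, matched its flat to the shaft, pushed it home and handed in at 18.0 s, still holding it pressed.

- **Carrier:** the wrist picture taken after I let go put its centre about 1 mm from the window's centre, square to within about 0.7°. It still lay there in the last picture.
- **Knob on the shaft:** it went on with no resistance until it met the spring. The heights matched the expected values: force appeared at about 0.080 m tool height, and it stopped at about 0.076 m. That agrees with a seated knob and the 5 mm stop to about 0.5 mm.
- **Hold at hand-in:** the tool was pressing down with about 22 N, against the roughly 10 N needed to reach the stop. The grip was 19.8 mm on the 20 mm bar.

**Not confirmed:**
- I could not see the lamp itself light up in the pictures, so that it burns rests on force and height only.
- A side force of about 6 N remained on the knob; I could only ease it slightly.

The first move call was refused for missing keys and moved nothing, and about 1.2 s had passed on the clock by then. I did not touch the other things; I saw none of them shifted, but did not measure them.

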